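Put the craft tools back on their silhouettes

ROBOT

A 6-joint arm with a two-finger parallel gripper is mounted at the origin on the work surface. World frame = base frame: x ahead of the robot, y to its left, z up, the work surface at z = 0. Lengths are in m, angles in rad, forces in N, time in s.
With the tool pointing down it reaches from about 0.35 to 0.95 m from the base axis. Payload 17.4 kg.
Tool frame: the origin (TCP) lies between the finger pads; the fingertips stand 8 mm ahead of it and the grasp point (between the pads) lies 11 mm behind it (bot.tips_ahead is the z of the fingertips in the tool frame, in m); z points along the fingers, y is the line along which they close (so a half turn about z gives the same grasp; the last joint's range is limited). The gripper opens to 93 mm and grips with 3 to 60 N. Pads are 15 mm wide; open, the fingers measure 128 mm over their backs; the gripper's body (75 mm by 188 mm) begins 65 mm behind the grasp point.
Start: joints at [-1.219, 0.116, 1.442, -0, 1.584, -0.038], TCP at [0.256, -0.624, 0.227] pointing down, gripper open.
Joint ranges: [-2.83, 2.83], [-0.83, 2.19], [0.07, 2.5], [-1.14, 4.28], [0.01, 3], [-2.97, 2.97]. Speed limits (rad/s): [1.89, 1.89, 2.22, 3.14, 3.14, 3.14].

INTERFACE

Orientations are given as a 3x3 rotation matrix whose columns are the frame's x, y, z axes.
In Python, from station import bot, imaging gives the robot as it stands. The module is installed in compiled form; this text tells all that it offers.
- The arm moves only by the tool play_rows, never from a script. Its argument "moves" is text: rows parted by semicolons, each of 5 numbers parted by spaces: the closure, from -1 (fully open) to 1 (shut), then the shift along the world's x, y, z in m, then the turn about the world's z in rad. In form: jaw tx ty tz twist; .... A call has 1 to 12 rows; each row shifts and turns the commanded pose from where the row before left it; what a row does not reach is not made up. A row lasts 1/10 s, in which the tool goes at most 50 mm and 8.59 degrees, less where a joint would pass 70% of its speed; a pose out of reach is approached as far as the arm can. A call is refused whole if a number of a shift passes 0.05 or a number of a turn 0.15, either way. A call with a gripper value outside its range is refused whole. The fingers move at their own pace and stop on an object; "newtons" is the grip in N (left out, the last holds). Time passes only in rows, so rows that do not move let the fingers close. It gives the time, the measured TCP pose, the force, the opening and the grip force at its end, in the units of the state.
- bot.state(): the state, without advancing time (a new reading comes with each control period).
- imaging.get_image(name): name is "scene" or "top"; returns the picture (384x512x3 uint8, blue, green, red); there is no depth.
- imaging.calibration(name): a dict with "vfov" (degrees; the focal length in pixels is half the picture's height over the tangent of half this angle, whatever the lens; pixels are square), "cx", "cy" (the principal point, pixels), "k1" (the pictures are not rectified: a ray, as slopes to the right and down, at radius r is drawn at 1 + k1 r^2 times it, then the intrinsics apply), "extrinsics" (4x4, takes a point from camera to world coordinates). Camera axes: x right, y down, z forward; pixel columns grow to the right and rows downward; lengths in m; the calibration is good to about 2 mm. A picture is of the moment at which its call begins. calibration takes no time and is no camera call.
- bot.close_job(): hands the job in; it is judged then, once.
The state is a dict: "time": time; "joint_positions": joint angles; "joint_vel": joint speeds; "joint_efforts": joint torques, N m; "ee_pos": TCP position; "tool_rot": TCP orientation; "contact_force": force on the tool from outside, world axes, zero at the start; "torque": the same for the moment, N m; "width": opening from 0.0 (shut) to 1.0 (fully open); "grip_force": force on a finger pad.
Only numpy, scipy, OpenCV 4.12 (cv2) and the standard library are available. Lean on these libraries where they do the work, as an engineer would, in place of code of your own. Each camera call takes 0.05 s, during which the arm holds its last target. There are 200 camera calls.

TASK

Tidy the bench: put the hammer, the file, the sanding block and the glue bottle each onto the foam tile with its own silhouette, lined up with the silhouette and pointing the same way (hammer head on the head's shape, file handle on the handle's), flat, with the bottle standing upright. Leave the round metal tin and the wood offcut where they are.

Things in the scene. Friction and masses are not known exactly. Their poses are not given: they have to be found in the camera images.
- hammer_mid (a point): Small hammer lying flat: brown wooden handle, steel head; 170 mm long, head 62 mm across, 20 mm thick, 0.15 kg. x: from handle end to head; y along the head; z up. The point is the grip on the thin neck (16 mm wide along y, 14 mm thick), near the balance: 10 mm above the underside, 50 mm from the head end of the 170 mm, so 35 mm from mid-length towards the head.
- file_mid (a point): Flat file lying flat: dark wooden handle 80 mm long, 24 mm wide, 18 mm thick; brass ferrule; dark steel blade 14 mm wide, 5 mm thick; 160 mm long in all, 0.06 kg. x: from handle end to blade tip; z up. The point is the grip in the handle (24 mm wide along y): 9 mm above the underside, 50 mm from the handle end, so 30 mm from mid-length towards the handle end.
- block_mid (a point): Loose cork sanding block, grey abrasive underneath: 90 mm along its x, 45 mm along y, 28 mm high, about 0.07 kg. The point is its centre, 14 mm above its underside; z up. Either way round is alike.
- glue_mid (a point): Loose closed glue bottle, standing: white with a blue band and a pointed white nozzle; body 36 mm across up to 58 mm, 92 mm high in all, about 0.06 kg. The point is on its axis at half its height, 46 mm above its underside; z up.
- hammer_tile: Fixed charcoal foam tile, 5 mm thick, yellow silhouette on its flat top (not recessed), 4 mm larger all round than the tool. Origin: centre of its underside, z up. 190 by 86 mm; silhouette of a hammer 178 mm long centred on the tile, its head at +x. Home: hammer's x along this x, its listed point 35 mm from the origin towards +x.
- file_tile: Fixed charcoal foam tile, 5 mm thick, yellow silhouette on its flat top (not recessed), 4 mm larger all round than the tool. Origin: centre of its underside, z up. 180 by 56 mm; silhouette of a file 168 mm long centred on the tile, wide handle towards -x, narrow blade towards +x. Home: file's x along this x, its listed point 30 mm from the origin towards -x.
- block_tile: Fixed charcoal foam tile, 5 mm thick, yellow silhouette on its flat top (not recessed), 4 mm larger all round than the tool. Origin: centre of its underside, z up. 116 by 75 mm; silhouette a rectangle of 98 mm along x and 53 mm along y, centred: the sanding block's, either way round.
- glue_tile: Fixed charcoal foam tile, 5 mm thick, yellow silhouette on its flat top (not recessed), 4 mm larger all round than the tool. Origin: centre of its underside, z up. 80 by 80 mm; silhouette a disc 44 mm across, centred: the glue bottle's foot, any way round.
- pintin: Bystander: round closed metal tin 66 mm across, 28 mm high, loose at the left side of the bench. Origin: centre of its underside.
- offcut: Bystander: brown wood offcut 120 x 50 x 22 mm lying loose at the right side of the bench. Origin: centre of its underside.
Mind the look-alikes: they are no part of the job. What is shaped like the part that bears glue_mid but turquoise or yellow is not meant.

How it is judged:
By the outcome, as a careful person would: the job done as asked, in the order asked, and still so for the second after the job is handed in, with the robot touching nothing.
It also fails if it takes over 120 s, if anything falls off the work surface, if the arm or the gripper's body presses on something with over 40 N, if the wrist force passes 120 N, or if a joint passes its speed limit or range.

## Working session

There is one attempt and no reset: what is moved stays moved. The work goes in short steps, Python scripts to look and compute and a tool call to move; the robot and the scene stay as the last step left them, time stands still between calls to the robot, and variables do not carry over. Pictures are saved under pics/ and viewed, at most 14 in all, crops included, and the job is handed in when it is done.

Besides the shell and the picture viewer there is one more tool, called after "Emit:" by a JSON object that holds its "api" and its "payload", one argument or row to a line. play_rows: Moves the arm, as the interface text tells. Its arguments: {"type":"object","properties":{"moves":{"type":"string"},"newtons":{"type":"number"}},"required":["moves"]}

```bash
mkdir -p pics; ls; python3 - <<'E'
from station import bot, imaging
import cv2,numpy as np
for n in("scene","top"):
    cv2.imwrite(f"pics/{n}0.png",imaging.get_image(n)); c=imaging.calibration(n); print(n,c)
s=bot.state();print(s['time'],s['ee_pos'],s['tool_rot'],s['width'])
E
```

```text
pics
scene {'vfov': 46.506359377397914, 'cx': 256.77842587944303, 'cy': 190.3496130031976, 'k1': -0.09711427632010365, 'extrinsics': array([[-0.10293838,  0.83662751, -0.5380131 ,  1.2873744 ],
       [ 0.9946763 ,  0.08398616, -0.05971088,  0.07743002],
       [-0.00477011, -0.54129542, -0.84081895,  1.26654238],
       [ 0.        ,  0.        ,  0.        ,  1.        ]])}
top {'vfov': 53.05538078345542, 'cx': 253.338087538684, 'cy': 186.77898846123927, 'k1': 0.030421121979841807, 'extrinsics': array([[-0.00573364, -0.99424665,  0.10696135,  0.36856261],
       [-0.99966717,  0.00300845, -0.02562217,  0.01122745],
       [ 0.02515297, -0.10707266, -0.99393298,  1.51935446],
       [ 0.        ,  0.        ,  0.        ,  1.        ]])}
0.1 [ 0.25642539 -0.62420719  0.22596758] [[ 9.24984782e-01  3.80003941e-01 -3.97106656e-04]
 [ 3.80004148e-01 -9.24984231e-01  1.01033319e-03]
 [ 1.66131997e-05 -1.08544500e-03 -9.99999411e-01]] 0.9979120239625715
```

View pics/top0.png

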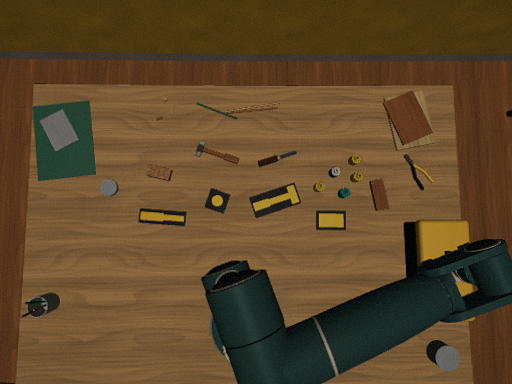

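View pics/scene0.png

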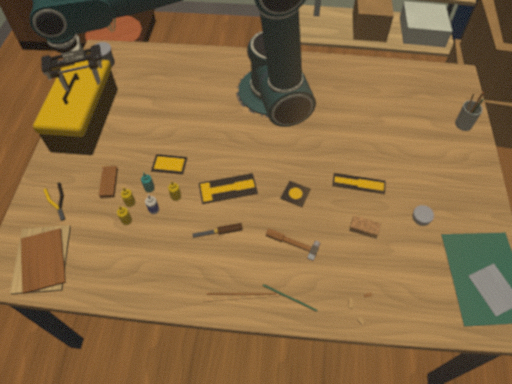

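```bash
python3 - <<'E'
import cv2
a=cv2.imread("pics/top0.png")[130:240,130:400]; b=cv2.imread("pics/scene0.png")[140:270,90:400]
cv2.imwrite("pics/tc.png",cv2.resize(a,(797,325),interpolation=cv2.INTER_CUBIC))
cv2.imwrite("pics/sc.png",cv2.resize(b,(800,335),interpolation=cv2.INTER_CUBIC))
E
```

```text
(no output)
```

View pics/tc.png

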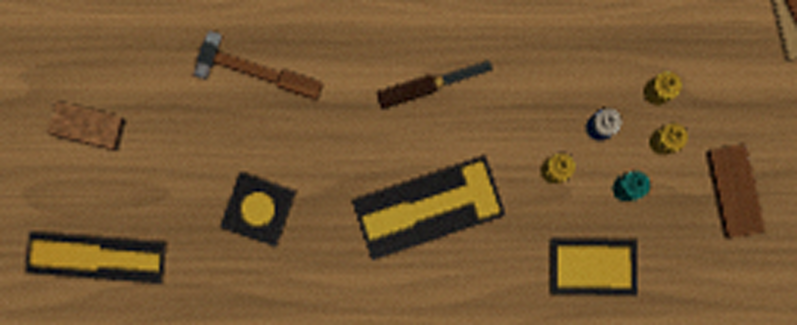

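View pics/sc.png

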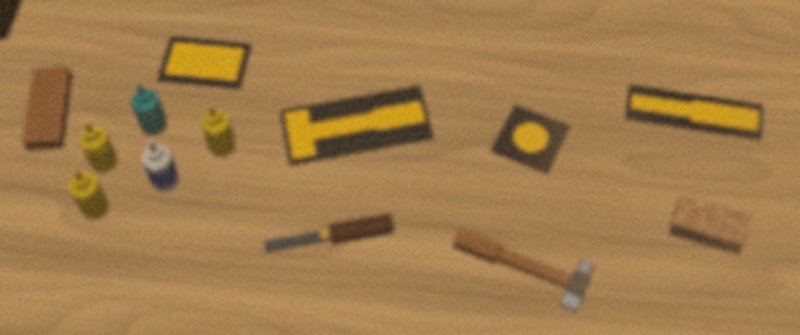

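```bash
cat > h.py <<'E'
import cv2,numpy as np
from station import bot,imaging
CAL={n:imaging.calibration(n) for n in("scene","top")}
def K(n):
    c=CAL[n];f=192/np.tan(np.radians(c['vfov']/2));return f,c
def cast(n,px,z):
    f,c=K(n);p=np.atleast_2d(px).astype(float);d=(p-[c['cx'],c['cy']])/f
    u=d.copy()
    for _ in range(10):u=d/(1+c['k1']*(u**2).sum(1,keepdims=True))
    E=c['extrinsics'];r=np.c_[u,np.ones(len(u))]@E[:3,:3].T;o=E[:3,3]
    return (o+r*((z-o[2])/r[:,2:]))[:,:2]
def proj(n,P):
    f,c=K(n);E=c['extrinsics'];q=(np.atleast_2d(P)-E[:3,3])@E[:3,:3];u=q[:,:2]/q[:,2:]
    return u*(1+c['k1']*(u**2).sum(1,keepdims=True))*f+[c['cx'],c['cy']]
def shot(n,k=4):return np.mean([imaging.get_image(n).astype(np.float32) for _ in range(k)],0).astype(np.uint8)
def mask(img,thr=18):
    L=cv2.cvtColor(img,cv2.COLOR_BGR2LAB).astype(int);bg=cv2.cvtColor(cv2.medianBlur(img,75),cv2.COLOR_BGR2LAB).astype(int)
    return (np.abs(L-bg)*[.7,1.5,1.5]).sum(2)>thr
def blob(m,box):
    x0,y0,x1,y1=box;s=np.zeros(m.shape,np.uint8);s[y0:y1,x0:x1]=m[y0:y1,x0:x1]
    n,l,st,c=cv2.connectedComponentsWithStats(s);i=1+np.argmax(st[1:,4]);return l==i
def pts(b):
    y,x=np.nonzero(b);return np.c_[x,y]
def pca(w):
    m=w.mean(0);e,v=np.linalg.eigh(np.cov((w-m).T));return m,v[:,1],np.sqrt(12*e[::-1])
E
cat > m.py <<'E'
from h import *
T={'hammer':(190,25,330,105),'file':(370,55,500,112),'block':(40,92,132,158),'glue':(582,102,628,145),'file_t':(20,225,172,288),'glue_t':(215,165,302,250),'hammer_t':(345,148,510,265),'block_t':(545,230,642,300)}
S={'hammer':(445,222,600,315),'file':(258,208,400,258),'block':(662,190,755,255),'glue':(135,138,182,195),'file_t':(620,80,770,142),'glue_t':(485,100,575,178),'hammer_t':(275,80,440,170),'block_t':(152,30,255,92)}
H={'hammer':.008,'file':.006,'block':.018,'glue':.046}
out=[]
for n,B,s,o in(('top',T,2.952,(130,130)),('scene',S,2.58,(90,140))):
    im=shot(n);m=mask(im);vis=im.copy()
    for k,b in B.items():
        b=(np.array(b)/s+np.tile(o,2)).astype(int);bb=blob(m,b);vis[bb&~cv2.erode(bb.astype(np.uint8),np.ones((3,3))).astype(bool)]=(255,0,255)
        w=cast(n,pts(bb),H.get(k,.005));c,a,l=pca(w);r=cv2.minAreaRect(w.astype(np.float32)*1000)
        print(n,k,'pca c',(c*1000).round(1),'ang',round(np.degrees(np.arctan2(a[1],a[0]))%180,1),'len',(l*1000).round(),'rect',np.round(r[0],1),np.round(r[1]),round(r[2],1))
    y0,x0,y1,x1=(130,130,240,400) if n=='top' else(140,90,270,400)
    out.append(cv2.resize(vis[y0:y1,x0:x1],(780,290),interpolation=cv2.INTER_NEAREST))
    np.save(n+'.npy',im)
cv2.imwrite('pics/mask.png',np.vstack(out))
E
python3 m.py
```

```text
top hammer pca c [666.6 124.5] ang 71.0 len [199.  43.] rect [671.9 112.8] [174.  68.] 77.9
top file pca c [ 645.1 -112. ] ang 107.7 len [157.  27.] rect [ 646.1 -123.4] [ 32. 162.] 13.6
top block pca c [575.3 335.5] ang 85.7 len [124.  38.] rect [576.8 341. ] [ 39. 101.] 0.9
top glue pca c [ 585.3 -340.9] ang 124.6 len [47. 35.] rect [ 584.  -340.6] [38. 50.] 44.4
top file_t pca c [415.8 328.6] ang 84.8 len [186.  59.] rect [415.6 329. ] [185.  60.] 84.5
top glue_t pca c [477.9 115.8] ang 110.3 len [84. 83.] rect [477.2 115.8] [83. 85.] 71.3
top hammer_t pca c [ 479.8 -112.4] ang 108.3 len [193.  89.] rect [ 479.1 -113.6] [ 90. 194.] 18.1
top block_t pca c [ 400.1 -331.8] ang 88.3 len [119.  80.] rect [ 399.1 -331.3] [116.  79.] 89.7
scene hammer pca c [665.1 125.2] ang 70.8 len [195.  44.] rect [669.6 113.9] [172.  70.] 78.9
scene file pca c [ 642.3 -113.3] ang 108.1 len [160.  28.] rect [ 645.1 -121. ] [ 34. 164.] 19.2
scene block pca c [609.6 336.2] ang 76.0 len [88. 25.] rect [605.5 339.2] [92. 38.] 70.4
scene glue pca c [ 594.3 -338.6] ang 31.5 len [71. 36.] rect [ 591.4 -340.2] [82. 39.] 28.9
scene file_t pca c [416.5 330.5] ang 84.9 len [182.  62.] rect [416.  329.8] [182.  62.] 85.1
scene glue_t pca c [479.2 116.5] ang 4.1 len [85. 84.] rect [478.4 115.9] [85. 86.] 70.0
scene hammer_t pca c [ 480.6 -111.9] ang 107.7 len [195.  93.] rect [ 479.3 -111.2] [ 95. 195.] 18.0
scene block_t pca c [ 400.8 -330.1] ang 88.4 len [120.  81.] rect [ 400.  -330.6] [121.  82.] 88.8
```

View pics/mask.png

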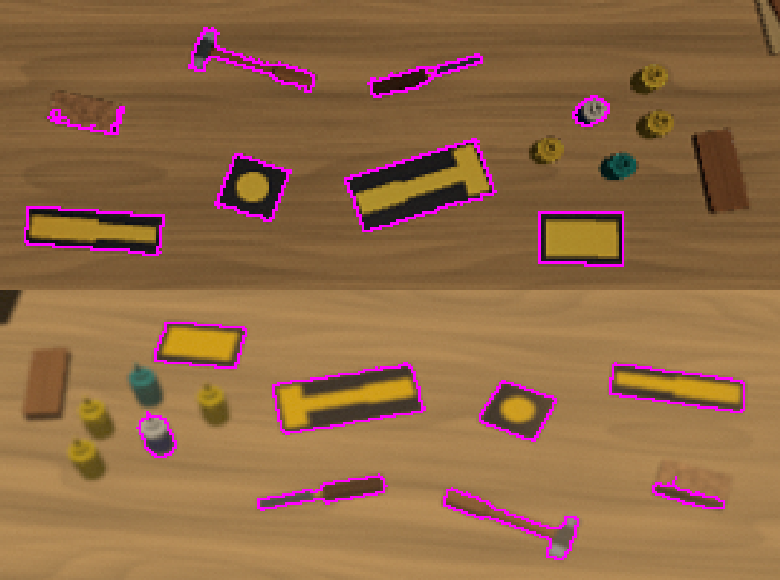

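```bash
cat > m2.py <<'E'
from h import *
import m_box as mb
E
cat > m2.py <<'E'
from h import *
def seg(n,k,s,o,b):
    im=np.load(n+'.npy');b=np.array(b)/s+np.tile(o,2)
    if k!='block': return blob(mask(im),b.astype(int))
    x0,y0,x1,y1=(b*4).astype(int);P=60
    big=cv2.resize(im,None,fx=4,fy=4,interpolation=cv2.INTER_CUBIC)[y0-P:y1+P,x0-P:x1+P].copy()
    g=np.zeros(big.shape[:2],np.uint8);cv2.grabCut(big,g,(P,P,x1-x0,y1-y0),np.zeros((1,65)),np.zeros((1,65)),6,cv2.GC_INIT_WITH_RECT)
    f=np.uint8(g%2);f=cv2.morphologyEx(cv2.morphologyEx(f,cv2.MORPH_CLOSE,np.ones((9,9))),cv2.MORPH_OPEN,np.ones((15,15)))
    v=big.copy();v[cv2.morphologyEx(f,cv2.MORPH_GRADIENT,np.ones((3,3)))>0]=(255,0,255);cv2.imwrite(f'pics/blk_{n}.png',v)
    return (pts(f)+[x0-P,y0-P]+.5)/4-.5
B={'top':(2.952,(130,130),{'hammer':(190,25,330,105),'file':(370,55,500,112),'block':(40,90,132,160)}),
'scene':(2.58,(90,140),{'hammer':(445,222,600,315),'file':(258,208,400,258),'block':(662,190,755,257)})}
for n,(s,o,D) in B.items():
    for k,b in D.items():
        q=seg(n,k,s,o,b)
        if k=='block':
            w=cast(n,q,.014);c,a,l=pca(w);r=cv2.minAreaRect(np.float32(w*1000));print(n,k,(c*1000).round(1),np.degrees(np.arctan2(a[1],a[0]))%180,(l*1000).round(),np.round(r[0],1),np.round(r[1]),r[2]);continue
        w=cast(n,pts(q),.008)*1000;c,a,l=pca(w)
        a=a*np.sign(a[1])*(1 if k=='hammer' else -1)   # file: tip towards -y
        for _ in range(4):
            p=np.array([-a[1],a[0]]);t=w@a;d=w@p;lo,hi=t.min(),t.max()
            sel=(t>lo+8)&(t<(hi-35 if k=='hammer' else hi-8))
            f=np.polyfit(t[sel],d[sel],1);th=np.arctan2(a[1],a[0])+np.arctan(f[0]);a=np.array([np.cos(th),np.sin(th)])
        p=np.array([-a[1],a[0]]);t=w@a;d=w@p;lo,hi=t.min(),t.max();sel=(t>lo+8)&(t<(hi-35 if k=='hammer' else hi-8))
        g=((lo+hi)/2+(35 if k=='hammer' else -30));G=a*g+p*d[sel].mean()
        print(n,k,'grip',G.round(1),'th',np.degrees(th).round(1),'len',(hi-lo).round(),'headlat',(d[t>hi-22].mean()-d[sel].mean()).round(1))
a,b=[cv2.imread(f'pics/blk_{n}.png') for n in('top','scene')]
h=max(a.shape[0],b.shape[0]);cv2.imwrite('pics/blk.png',cv2.resize(np.hstack([cv2.copyMakeBorder(x,0,h-x.shape[0],0,0,0) for x in(a,b)]),None,fx=1.3,fy=1.3))
E
python3 m2.py
```

```text
top hammer grip [674.5 147.2] th 71.2 len 175.0 headlat 0.5
top file grip [638.9 -94. ] th -72.2 len 163.0 headlat 0.9
top block [589.4 342.7] 75.45871367710072 [97. 50.] [589.9 343.1] [102.  54.] 77.7845458984375
scene hammer grip [672.9 148.1] th 71.1 len 175.0 headlat 0.2
scene file grip [636.6 -92.1] th -72.1 len 164.0 headlat 0.5
scene block [589.6 343.6] 79.09366680483322 [93. 63.] [589.7 343.7] [98. 68.] 77.23513793945312
```

View pics/blk.png

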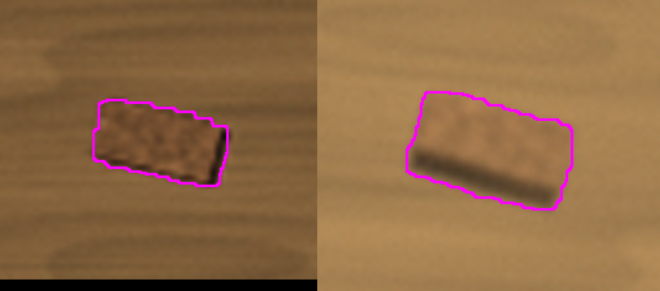

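Emit:
{"api": "play_rows", "payload": {
  "moves": "-1 .021 .0386 -.006 .0426;-1 .021 .0386 -.006 .0426;-1 .021 .0386 -.006 .0426;-1 .021 .0386 -.006 .0426;-1 .021 .0386 -.006 .0426;-1 .021 .0386 -.006 .0426;-1 .021 .0386 -.006 .0426;-1 .021 .0386 -.006 .0426;-1 .021 .0386 -.006 .0426;-1 .021 .0386 -.006 .0426",
  "newtons": 30
}}

```text
time: 1.5
ee_pos: [0.467, -0.2367, 0.1667]
tool_rot: [[0.684, 0.729, 0.001], [0.729, -0.684, -0.0], [0.0, 0.001, -1.0]]
contact_force: [1.7, -1.7, -0.3]
width: 1.003
grip_force: 0.0
```

Emit:
{"api": "play_rows", "payload": {
  "moves": "-1 .021 .0386 -.006 .0426;-1 .021 .0386 -.006 .0426;-1 .021 .0386 -.006 .0426;-1 .021 .0386 -.006 .0426;-1 .021 .0386 -.006 .0426;-1 .021 .0386 -.006 .0426;-1 .021 .0386 -.006 .0426;-1 .021 .0386 -.006 .0426;-1 .021 .0386 -.006 .0426;-1 .019 .0386 -.006 .0426;-1 0 0 0 0;-1 0 0 0 0"
}}

```text
time: 2.7
ee_pos: [0.6744, 0.1483, 0.106]
tool_rot: [[0.322, 0.947, -0.001], [0.947, -0.322, -0.0], [-0.001, -0.001, -1.0]]
contact_force: [-1.5, -0.6, -1.2]
width: 1.002
grip_force: 0.0
```

Emit:
{"api": "play_rows", "payload": {
  "moves": "-1 0 0 -.04 0;-1 0 0 -.03 0;-1 0 0 -.015 0;-1 -.0007 -.0006 -.0085 0;-1 0 0 0 0;1 0 0 0 0;1 0 0 0 0;1 0 0 0 0;1 0 0 0 0;1 0 0 0 0;1 0 0 0 0;1 0 0 0 0"
}}

```text
time: 3.9
ee_pos: [0.6738, 0.147, 0.0132]
tool_rot: [[0.323, 0.946, 0.0], [0.946, -0.323, -0.0], [0.0, 0.0, -1.0]]
contact_force: [-0.5, -0.7, -0.2]
width: 0.448
grip_force: 0.0
```

Emit:
{"api": "play_rows", "payload": {
  "moves": "1 0 0 0 0;1 0 0 0 0;1 0 0 0 0;1 0 0 0 0;1 0 0 0 0;1 0 0 0 0"
}}

```text
time: 4.5
ee_pos: [0.6737, 0.1471, 0.0131]
tool_rot: [[0.323, 0.946, -0.0], [0.946, -0.323, 0.0], [-0.0, -0.0, -1.0]]
contact_force: [-1.0, 0.6, 0.7]
width: 0.165
grip_force: 30.0
```

Emit:
{"api": "play_rows", "payload": {
  "moves": "1 0 0 .02 0;1 0 0 .04 0;1 -.00915 -.01462 0 -.1249;1 -.00915 -.01462 0 -.1249;1 -.00915 -.01462 0 -.1249;1 -.00915 -.01462 0 -.1249;1 -.00915 -.01462 0 -.1249;1 -.00915 -.01462 0 -.1249;1 -.00915 -.01462 0 -.1249;1 -.00915 -.01462 0 -.1249;1 -.00915 -.01462 0 -.1249;1 -.00915 -.01462 0 -.1249"
}}

```text
time: 5.7
ee_pos: [0.5818, 0.0002, 0.073]
tool_rot: [[1.0, -0.012, -0.0], [-0.012, -1.0, -0.0], [-0.0, 0.0, -1.0]]
contact_force: [0.6, -0.4, -1.1]
width: 0.167
grip_force: 30.0
```

Emit:
{"api": "play_rows", "payload": {
  "moves": "1 -.00915 -.01462 0 -.1249;1 -.00915 -.01462 0 -.1249;1 -.00915 -.01462 0 -.1249;1 -.00915 -.01462 0 -.1249;1 -.00915 -.01462 0 -.1249;1 -.00915 -.01462 0 -.1249;1 -.00915 -.01462 0 -.1249;1 -.00915 -.01462 0 -.1249;1 -.00915 -.01462 0 -.1249;1 -.00915 -.01462 0 -.1249;1 0 0 0 0;1 0 0 0 0"
}}

```text
time: 6.9
ee_pos: [0.4908, -0.1453, 0.0732]
tool_rot: [[0.312, -0.95, 0.0], [-0.95, -0.312, 0.0], [-0.0, -0.0, -1.0]]
contact_force: [-0.2, -0.1, -1.9]
width: 0.17
grip_force: 30.0
```

```bash
python3 - <<'E'
from h import *
a=imaging.get_image('top')[150:240,230:340]; b=imaging.get_image('scene')[140:270,150:310]
cv2.imwrite("pics/h1.png",np.hstack([cv2.resize(a,(396,324),interpolation=2),cv2.resize(b,(399,324),interpolation=2)]))
s=bot.state();r=s['tool_rot'];print(s['ee_pos'],np.degrees(np.arctan2(r[1][1],r[0][1])))
E
```

```text
[ 0.49107205 -0.14490445  0.07313034] -161.81967815632245
```

View pics/h1.png

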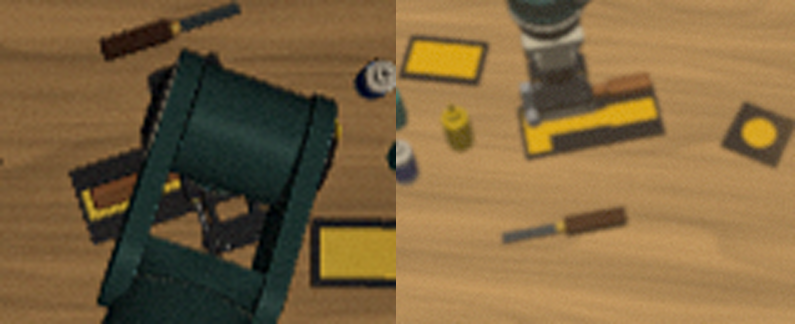

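Emit:
{"api": "play_rows", "payload": {
  "moves": "1 0 0 -.03 0;1 0 0 -.015 0;1 0 0 -.005 0;1 0 0 -.0045 0;1 0 0 0 0;-1 0 0 0 0;-1 0 0 0 0;-1 0 0 0 0;-1 0 0 0 0;-1 0 0 0 0;-1 0 0 0 0;-1 0 0 0 0"
}}

```text
time: 8.2
ee_pos: [0.4908, -0.1454, 0.0187]
tool_rot: [[0.309, -0.951, 0.0], [-0.951, -0.309, -0.0], [0.0, -0.0, -1.0]]
contact_force: [1.2, -0.2, -0.0]
width: 0.724
grip_force: 0.0
```

Emit:
{"api": "play_rows", "payload": {
  "moves": "-1 0 0 .04 0;-1 0 0 .04 0;-1 .0067 .0024 0 .1427;-1 .0067 .0024 0 .1427;-1 .0067 .0024 0 .1427;-1 .0067 .0024 0 .1427;-1 .0067 .0024 0 .1427;-1 .0067 .0024 0 .1427;-1 .0067 .0024 0 .1427;-1 .0067 .0024 0 .1427;-1 .0067 .0024 0 .1427;-1 .0067 .0024 0 .1427"
}}

```text
time: 9.4
ee_pos: [0.558, -0.1213, 0.0985]
tool_rot: [[0.984, 0.176, -0.0], [0.176, -0.984, 0.0], [-0.0, -0.0, -1.0]]
contact_force: [-0.4, 0.1, -0.3]
width: 1.003
grip_force: 0.0
```

Emit:
{"api": "play_rows", "payload": {
  "moves": "-1 .0067 .0024 0 .1427;-1 .0067 .0024 0 .1427;-1 .0067 .0024 0 .1427;-1 .0067 .0024 0 .1427;-1 .0067 .0024 0 .1427;-1 .0067 .0024 0 .1427;-1 .0067 .0024 0 .1427;-1 .0067 .0024 0 .1427;-1 .0067 .0024 0 .1427;-1 .0067 .0024 0 .1427;-1 .0067 .0024 0 .1427;-1 .0067 .0024 0 .1427"
}}

```text
time: 10.6
ee_pos: [0.6384, -0.0925, 0.0985]
tool_rot: [[-0.313, 0.95, -0.0], [0.95, 0.313, 0.0], [0.0, -0.0, -1.0]]
contact_force: [0.4, -0.1, 0.1]
width: 1.0
grip_force: 0.0
```

Emit:
{"api": "play_rows", "payload": {
  "moves": "-1 0 0 0 0;-1 0 0 0 0"
}}

```text
time: 10.8
ee_pos: [0.638, -0.0926, 0.0984]
tool_rot: [[-0.303, 0.953, -0.0], [0.953, 0.303, 0.0], [0.0, -0.0, -1.0]]
contact_force: [-0.8, -0.6, 0.3]
width: 1.001
grip_force: 0.0
```

Emit:
{"api": "play_rows", "payload": {
  "moves": "-1 0 0 -.04 .0025;-1 0 0 -.03 0;-1 0 0 -.0165 0;-1 0 0 0 0;1 0 0 0 0;1 0 0 0 0;1 0 0 0 0;1 0 0 0 0;1 0 0 0 0;1 0 0 0 0;1 0 0 0 0;1 0 0 0 0"
}}

```text
time: 12.0
ee_pos: [0.6382, -0.0926, 0.0122]
tool_rot: [[-0.31, 0.951, -0.0], [0.951, 0.31, 0.0], [0.0, -0.0, -1.0]]
contact_force: [0.1, 1.3, 0.5]
width: 0.359
grip_force: 0.0
```

Emit:
{"api": "play_rows", "payload": {
  "moves": "1 0 0 0 0;1 0 0 0 0;1 0 0 0 0;1 0 0 0 0"
}}

```text
time: 12.4
ee_pos: [0.6382, -0.0926, 0.0121]
tool_rot: [[-0.31, 0.951, -0.0], [0.951, 0.31, -0.0], [0.0, -0.0, -1.0]]
contact_force: [-0.5, 0.3, -0.2]
width: 0.253
grip_force: 29.9
```

Emit:
{"api": "play_rows", "payload": {
  "moves": "1 0 0 .02 0;1 0 0 .04 0;1 -.01828 .03767 0 -.0335;1 -.01828 .03767 0 -.0335;1 -.01828 .03767 0 -.0335;1 -.01828 .03767 0 -.0335;1 -.01828 .03767 0 -.0335;1 -.01828 .03767 0 -.0335;1 -.01828 .03767 0 -.0335;1 -.01828 .03767 0 -.0335;1 -.01828 .03767 0 -.0335;1 -.01828 .03767 0 -.0335"
}}

```text
time: 13.6
ee_pos: [0.4544, 0.2855, 0.0724]
tool_rot: [[0.022, 1.0, 0.0], [1.0, -0.022, 0.0], [0.0, 0.0, -1.0]]
contact_force: [0.3, 0.6, -1.3]
width: 0.254
grip_force: 29.9
```

Emit:
{"api": "play_rows", "payload": {
  "moves": "1 -.01828 .03767 0 -.0335;1 -.01828 .03767 0 -.0335;1 0 0 0 0;1 0 0 0 0"
}}

```text
time: 14.0
ee_pos: [0.4184, 0.36, 0.072]
tool_rot: [[0.085, 0.996, -0.0], [0.996, -0.085, -0.0], [-0.0, -0.0, -1.0]]
contact_force: [0.6, -0.7, -0.8]
width: 0.253
grip_force: 29.9
```

```bash
python3 - <<'E'
from h import *
t=shot('top',2);a=t[150:250,100:320]; b=imaging.get_image('scene')[140:270,180:400]
cv2.imwrite("pics/f1.png",np.vstack([cv2.resize(a,(600,272),interpolation=2),cv2.resize(b,(600,320),interpolation=2)]))
s=bot.state();r=s['tool_rot'];print(s['ee_pos'],np.degrees(np.arctan2(r[1][1],r[0][1])))
E
```

```text
[0.41928096 0.35864725 0.07210699] -5.033827025078729
```

View pics/f1.png

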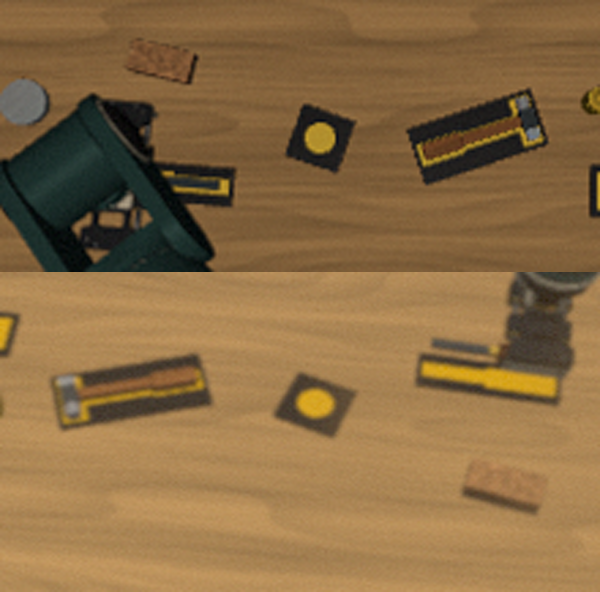

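Emit:
{"api": "play_rows", "payload": {
  "moves": "1 0 0 -.03 0;1 0 0 -.015 0;1 0 0 -.005 0;1 0 0 -.0045 0;1 0 0 0 0;-1 0 0 0 0;-1 0 0 0 0;-1 0 0 0 0;-1 0 0 0 0;-1 0 0 0 0;-1 0 0 0 0;-1 0 0 0 0"
}}

```text
time: 15.35
ee_pos: [0.4188, 0.3595, 0.0177]
tool_rot: [[0.087, 0.996, -0.0], [0.996, -0.087, -0.0], [-0.0, -0.0, -1.0]]
contact_force: [0.3, -0.2, 0.2]
width: 0.807
grip_force: 0.0
```

Emit:
{"api": "play_rows", "payload": {
  "moves": "-1 0 0 .04 0;-1 0 0 .04 0;-1 .0341 -.0033 0 -.0261;-1 .0341 -.0033 0 -.0261;-1 .0341 -.0033 0 -.0261;-1 .0341 -.0033 0 -.0261;-1 .0343 -.0033 0 -.0261;-1 0 0 0 0;-1 0 0 -.04 0;-1 0 0 -.03 0;-1 0 0 -.0155 0;-1 0 0 0 0"
}}

```text
time: 16.55
ee_pos: [0.5887, 0.3429, 0.0107]
tool_rot: [[0.216, 0.977, -0.002], [0.977, -0.216, -0.001], [-0.001, -0.001, -1.0]]
contact_force: [-0.0, 0.5, 0.3]
width: 1.002
grip_force: 0.0
```

Emit:
{"api": "play_rows", "payload": {
  "moves": "1 0 0 0 0;1 0 0 0 0;1 0 0 0 0;1 0 0 0 0;1 0 0 0 0;1 0 0 0 0;1 0 0 0 0;1 0 0 0 0;1 0 0 0 0;1 0 0 0 0",
  "newtons": 20
}}

```text
time: 17.55
ee_pos: [0.5895, 0.343, 0.0122]
tool_rot: [[0.216, 0.976, -0.0], [0.976, -0.216, -0.0], [-0.0, -0.0, -1.0]]
contact_force: [-0.9, 0.2, 1.3]
width: 0.484
grip_force: 20.0
```

```bash
python3 - <<'E'
from h import *
for n,P in(('top',[(632,185),(560,168),(605,123),(663,87),(671,138)]),('scene',[(148,110),(218,132),(160,167),(88,195),(98,148)])):
    s,o=(2.952,(130,130)) if n=='top' else (2.58,(90,140))
    print(n,cast(n,np.array(P)/s+o,.045).round(3).tolist())
E
```

```text
top [[0.503, -0.378], [0.526, -0.284], [0.585, -0.345], [0.633, -0.423], [0.565, -0.431]]
scene [[0.512, -0.373], [0.536, -0.276], [0.594, -0.338], [0.642, -0.418], [0.575, -0.423]]
```

Emit:
{"api": "play_rows", "payload": {
  "moves": "1 0 0 .02 0;1 0 0 .04 0;1 0 0 .04 0;1 -.0118 -.0421 0 .012;1 -.0118 -.0421 0 .012;1 -.0118 -.0421 0 .012;1 -.0118 -.0421 0 .012;1 -.0118 -.0421 0 .012;1 -.0118 -.0421 0 .012;1 -.0118 -.0421 0 .012;1 -.0118 -.0421 0 .012;1 -.0118 -.0421 0 .012"
}}

```text
time: 18.75
ee_pos: [0.4826, -0.0374, 0.1122]
tool_rot: [[0.109, 0.994, 0.001], [0.994, -0.109, -0.0], [-0.0, 0.001, -1.0]]
contact_force: [0.7, -1.2, -0.5]
width: 0.48
grip_force: 20.0
```

Emit:
{"api": "play_rows", "payload": {
  "moves": "1 -.0118 -.0421 0 .012;1 -.0118 -.0421 0 .012;1 -.0118 -.0421 0 .012;1 -.0118 -.0421 0 .012;1 -.0118 -.0421 0 .012;1 -.0118 -.0421 0 .012;1 -.0121 -.0425 0 .012;1 0 0 0 0;1 0 0 0 0;1 0 0 -.03 0"
}}

```text
time: 19.75
ee_pos: [0.402, -0.3316, 0.0851]
tool_rot: [[0.026, 1.0, 0.004], [1.0, -0.026, -0.004], [-0.003, 0.004, -1.0]]
contact_force: [0.7, -0.9, -0.4]
width: 0.486
grip_force: 20.0
```

Emit:
{"api": "play_rows", "payload": {
  "moves": "1 0 0 -.03 0;1 0 0 -.02 0;1 0 0 -.01 0;1 0 0 -.0042 0;1 0 0 0 0;1 0 0 0 0;-.3 0 0 0 0;-.3 0 0 0 0;-.3 0 0 0 0;-.3 0 0 0 0"
}}

```text
time: 20.75
ee_pos: [0.4005, -0.3311, 0.0182]
tool_rot: [[0.026, 1.0, 0.0], [1.0, -0.026, -0.0], [-0.0, 0.0, -1.0]]
contact_force: [0.7, -0.8, -0.4]
width: 0.648
grip_force: 0.0
```

Emit:
{"api": "play_rows", "payload": {
  "moves": "-.3 0 0 .045 0;-.3 0 0 .05 0;-.3 0 0 .045 0;-.3 .0373 -.0018 0 0;-.3 .0373 -.0018 0 0;-.3 .0373 -.0018 0 0;-.3 .0373 -.0018 0 0;-.3 .0373 -.0018 0 0;-.3 0 0 0 0"
}}

```text
time: 21.65
ee_pos: [0.5899, -0.3396, 0.1566]
tool_rot: [[0.024, 1.0, -0.001], [1.0, -0.024, 0.001], [0.001, -0.001, -1.0]]
contact_force: [0.3, -0.4, -0.1]
width: 0.653
grip_force: 0.0
```

Emit:
{"api": "play_rows", "payload": {
  "moves": "-.3 0 0 0 0;-.3 0 0 -.04 0;-.3 0 0 -.04 0;-.3 0 0 -.03 0;-.3 0 0 -.016 0;-.3 0 0 0 0;1 0 0 0 0;1 0 0 0 0;1 0 0 0 0;1 0 0 0 0;1 0 0 0 0;1 0 0 0 0",
  "newtons": 15
}}

```text
time: 22.85
ee_pos: [0.5874, -0.3403, 0.0332]
tool_rot: [[0.025, 1.0, 0.001], [1.0, -0.025, -0.001], [-0.001, 0.001, -1.0]]
contact_force: [-1.6, 0.5, 6.9]
width: 0.383
grip_force: 15.0
```

Emit:
{"api": "play_rows", "payload": {
  "moves": "1 0 0 .01 0;1 0 0 .03 0;1 0 0 .045 0;1 0 0 .045 0;1 -.00907 .038 0 0;1 -.00907 .038 0 0;1 -.00907 .038 0 0;1 -.00907 .038 0 0;1 -.00907 .038 0 0;1 -.00907 .038 0 0;1 -.00907 .038 0 0;1 -.00907 .038 0 0"
}}

```text
time: 24.05
ee_pos: [0.5138, -0.0346, 0.1628]
tool_rot: [[0.026, 1.0, 0.001], [1.0, -0.026, -0.0], [-0.0, 0.001, -1.0]]
contact_force: [0.5, 0.1, -0.1]
width: 0.384
grip_force: 15.0
```

Emit:
{"api": "play_rows", "payload": {
  "moves": "1 -.00907 .038 0 0;1 -.00907 .038 0 0;1 -.00907 .038 0 0;1 -.00907 .038 0 0;1 0 0 0 0;1 0 0 -.05 0;1 0 0 -.04 0;1 0 0 -.02 0;1 0 0 0 0;1 0 0 0 0"
}}

```text
time: 25.05
ee_pos: [0.4786, 0.1157, 0.0531]
tool_rot: [[0.026, 1.0, 0.001], [1.0, -0.026, 0.0], [0.0, 0.001, -1.0]]
contact_force: [0.5, 1.5, -0.2]
width: 0.38
grip_force: 15.0
```

```bash
python3 - <<'E'
from h import *
t=shot('top',2);a=t[150:250,130:400]; b=shot('scene',2)[140:270,90:400]
cv2.imwrite("pics/g1.png",np.vstack([cv2.resize(a,(660,244),interpolation=2),cv2.resize(b,(660,277),interpolation=2)]))
s=bot.state();print(s['ee_pos'],s['contact_force'])
E
```

```text
[0.47888592 0.11597447 0.05357945] [ 0.17233114 -0.57420772 -0.38550198]
```

View pics/g1.png

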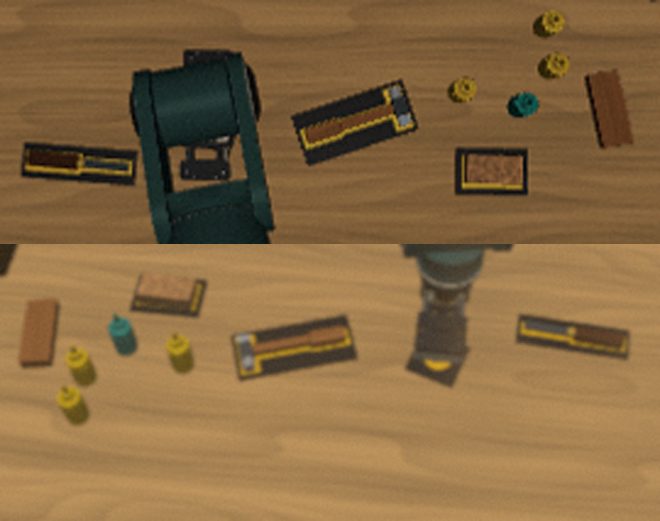

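Emit:
{"api": "play_rows", "payload": {
  "moves": "1 0 0 -.01 0;1 0 0 -.0045 0;1 0 0 0 0;1 0 0 0 0;-.4 0 0 0 0;-.4 0 0 0 0;-.4 0 0 0 0;-.4 0 0 0 0;-.4 0 0 0 0;-.4 0 0 .02 0;-.4 0 0 .05 0;-.4 0 0 .05 0"
}}

```text
time: 26.45
ee_pos: [0.4774, 0.1158, 0.1584]
tool_rot: [[0.026, 1.0, -0.002], [1.0, -0.026, -0.0], [-0.0, -0.002, -1.0]]
contact_force: [1.5, 0.1, 0.2]
width: 0.705
grip_force: 0.0
```

Emit:
{"api": "play_rows", "payload": {
  "moves": "-.4 -.01 -.04 .03 0;-.4 .02 -.04 .03 0;-.4 .03 -.04 .03 0;-.4 0 -.05 0 0;-.4 0 -.05 0 0;-.4 0 -.05 0 0;-.4 0 -.05 0 0;-.4 0 -.05 0 0;-.4 0 -.05 0 0;-.4 0 -.05 0 0;-.4 -.04 -.03 0 0;-.4 -.04 -.03 0 0"
}}

```text
time: 27.65
ee_pos: [0.4315, -0.4061, 0.2394]
tool_rot: [[0.025, 1.0, -0.001], [1.0, -0.025, 0.001], [0.001, -0.001, -1.0]]
contact_force: [0.7, 0.6, 1.0]
width: 0.697
grip_force: 0.0
```

Emit:
{"api": "play_rows", "payload": {
  "moves": "-.4 -.04 -.03 0 0;-.4 -.04 -.03 0 0;-.4 -.04 -.03 0 0;-.4 -.04 -.03 0 0;-.4 0 -.04 0 0;-.4 0 0 0 0;-.4 0 0 0 0"
}}

```text
time: 28.35
ee_pos: [0.2723, -0.565, 0.2397]
tool_rot: [[0.027, 1.0, -0.0], [1.0, -0.027, 0.001], [0.001, -0.0, -1.0]]
contact_force: [0.7, 1.5, 0.3]
width: 0.699
grip_force: 0.0
```

```bash
python3 - <<'E'
from h import *
t=shot('top');b=shot('scene');np.save('top_e.npy',t);np.save('scene_e.npy',b);a=t[150:250,130:400]; b=b[140:270,90:400]
cv2.imwrite("pics/e1.png",np.vstack([cv2.resize(a,(780,288),interpolation=2),cv2.resize(b,(740,310),interpolation=2)[:, :] if 0 else cv2.resize(b,(780,310),interpolation=2)]))
E
```

```text
(no output)
```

View pics/e1.png

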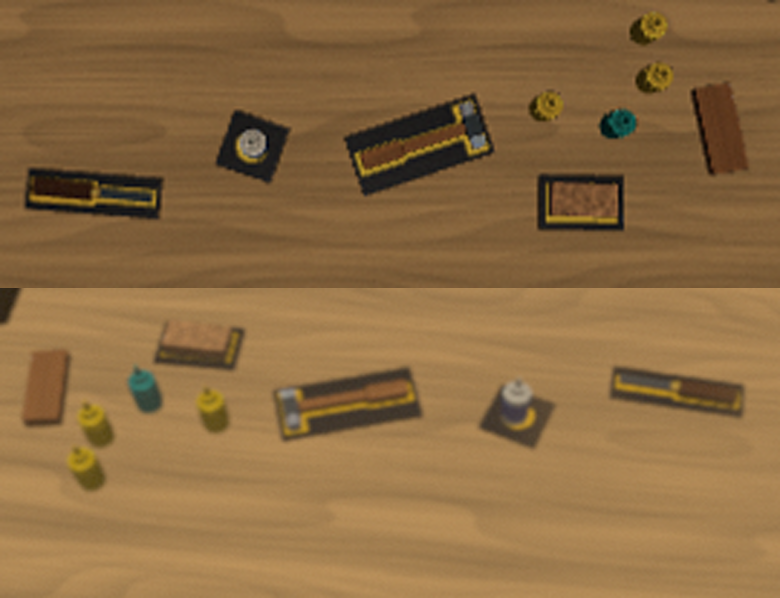

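```bash
python3 - <<'E'
from h import *
out=[]
for n in('top','scene'):
    im=np.load(n+'_e.npy');hsv=cv2.cvtColor(im,cv2.COLOR_BGR2HSV).astype(int);H,S,V=hsv[...,0],hsv[...,1],hsv[...,2]
    b0=proj(n,[.4785,.116,.03])[0].astype(int);x,y=b0;out.append(cv2.resize(im[y-22:y+22,x-22:x+22],(390,390),interpolation=cv2.INTER_CUBIC))
    # cork top face: lit brown, hue<16, not yellow
    for nm,c,z,half,m in(('block',[.4004,-.331,.033],.033,18,(H<17)&(V>85)&(S<170)),('yellowblock',[.4004,-.331,.005],.005,18,(H>=18)&(S>165)&(V>85)),
                       ('file',[.4162,.3295,.015],.015,24,None)):
        x,y=proj(n,c)[0].astype(int)
        if m is None: continue
        bb=blob(m,(x-half,y-half//2-2,x+half,y+half//2+2));w=cast(n,pts(bb),z);cc,a,l=pca(w);r=cv2.minAreaRect(np.float32(w*1000))
        print(n,nm,(cc*1000).round(1),(l*1000).round(),np.degrees(np.arctan2(a[1],a[0]))%180,np.round(r[0],1),np.round(r[1]),r[2])
    x,y=proj(n,[.4004,-.331,.03])[0].astype(int);print(hsv[y,x],hsv[y+2,x+3])
cv2.imwrite('pics/glue.png',np.hstack(out))
E
```

```text
top block [ 402.6 -330.4] [90. 43.] 88.94264814313992 [ 403.4 -330.8] [85. 43.] 88.53662872314453
top yellowblock [ 381.1 -327.8] [115.  32.] 78.24751593789173 [ 381.1 -324.6] [105.  43.] 65.04367065429688
[ 13 146 122] [ 13 146 117]
scene block [ 403.7 -330.2] [97. 53.] 86.55003013106055 [ 403.6 -332.1] [104.  58.] 88.78579711914062
scene yellowblock [ 397.5 -284.6] [56.  8.] 179.404743820421 [ 399.  -284.2] [48.  8.] 0.9381281733512878
[ 15 134 150] [ 15 139 158]
```

View pics/glue.png

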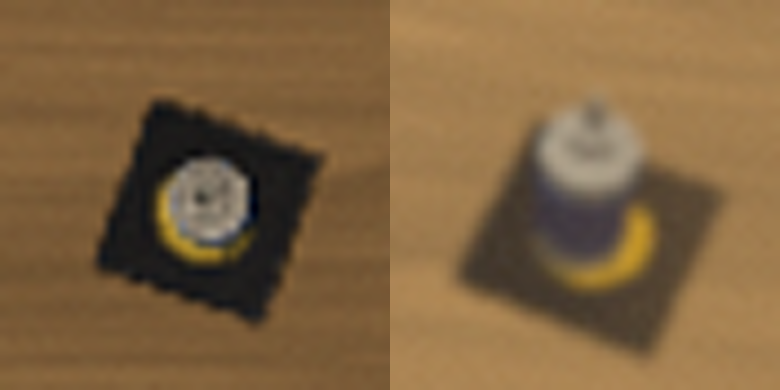

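```bash
python3 - <<'E'
from h import *
for tag,g in(('',(.5871,-.340)),('_e',(.4785,.116))):
  for n in('top','scene'):
    im=np.load(n+tag+'.npy').astype(int);x,y=proj(n,[*g,.04])[0].astype(int)
    for nm,m,z in(('blue',(im[...,0]>im[...,2]+3),.035),('white',(np.ptp(im,axis=2)<45)&(im.mean(2)>105),.063)):
        bb=blob(m,(x-12,y-16,x+12,y+14));p=pts(bb);print(tag,n,nm,len(p),p.mean(0).round(2),(cast(n,p,z).mean(0)*1000).round(1), np.ptp(p,axis=0)+1)
E
```

```text
top blue 20 [330.9 173.8] [ 578.5 -330.8] [7 7]
 top white 46 [335.83 170.67] [ 586.6 -343.7] [9 8]
 scene blue 33 [152.91 208.7 ] [ 602.5 -335.1] [8 6]
 scene white 80 [150.25 200.95] [ 590.9 -340.7] [11 10]
_e top blue 7 [221.57 200.  ] [477.4  95.9] [3 7]
_e top white 59 [216.98 199.34] [477.9 111.6] [9 9]
_e scene blue 1 [291. 189.] [482.9 101.3] [1 1]
_e scene white 83 [295.02 183.86] [480.  112.5] [12 10]
```

Emit:
{"api": "play_rows", "payload": {
  "moves": "-.4 .0129 .0426 0 0;-.4 .0129 .0426 0 0;-.4 .0129 .0426 0 0;-.4 .0129 .0426 0 0;-.4 .0129 .0426 0 0;-.4 .0129 .0426 0 0;-.4 .0129 .0426 0 0;-.4 .0129 .0426 0 0;-.4 .0129 .0426 0 0;-.4 .0129 .0426 0 0;-.4 .0129 .0426 0 0;-.4 .0129 .0426 0 0",
  "newtons": 15
}}

```text
time: 29.95
ee_pos: [0.4273, -0.0515, 0.2409]
tool_rot: [[0.025, 1.0, 0.001], [1.0, -0.025, -0.0], [-0.0, 0.001, -1.0]]
contact_force: [0.5, 0.2, -0.0]
width: 0.702
grip_force: 0.0
```

Emit:
{"api": "play_rows", "payload": {
  "moves": "-.4 .0129 .0426 0 0;-.4 .0129 .0426 0 0;-.4 .0129 .0426 0 0;-.4 .0129 .0416 0 0;-.4 0 0 -.02 0;-.4 0 0 -.04 0;-.4 0 0 0 0;-.4 0 0 0 0"
}}

```text
time: 30.75
ee_pos: [0.4788, 0.1159, 0.1811]
tool_rot: [[0.026, 1.0, -0.001], [1.0, -0.026, -0.0], [-0.0, -0.001, -1.0]]
contact_force: [0.5, -0.5, 0.9]
width: 0.699
grip_force: 0.0
```

Emit:
{"api": "play_rows", "payload": {
  "moves": "-.4 0 -.004 -.04 0;-.4 0 0 -.04 0;-.4 0 0 -.04 0;-.4 0 0 -.0225 0;-.4 0 0 0 0;1 0 0 0 0;1 0 0 0 0;1 0 0 0 0;1 0 0 0 0;1 0 0 0 0;1 0 0 0 0;1 0 0 0 0"
}}

```text
time: 31.95
ee_pos: [0.4794, 0.112, 0.039]
tool_rot: [[0.026, 1.0, 0.001], [1.0, -0.026, 0.0], [0.0, 0.001, -1.0]]
contact_force: [-1.9, -0.3, 7.4]
width: 0.384
grip_force: 15.0
```

Emit:
{"api": "play_rows", "payload": {
  "moves": "1 0 0 .004 0;1 0 .004 0 0;1 0 0 0 0;1 0 0 -.0038 0;1 0 0 0 0;1 0 0 0 0;-.4 0 0 0 0;-.4 0 0 0 0;-.4 0 0 0 0;-.4 0 0 0 0;-.4 0 0 0 0;-.4 0 0 .02 0"
}}

```text
time: 33.15
ee_pos: [0.4777, 0.1156, 0.0561]
tool_rot: [[0.026, 1.0, -0.004], [1.0, -0.026, -0.001], [-0.001, -0.004, -1.0]]
contact_force: [0.0, -0.0, 0.1]
width: 0.695
grip_force: 0.0
```

Emit:
{"api": "play_rows", "payload": {
  "moves": "-.4 0 0 .05 0;-.4 0 0 .05 0;-.4 -.01 -.04 .03 0;-.4 -.01 -.04 .03 0;-.4 -.01 -.05 .02 0;-.4 -.01 -.05 0 0;-.4 -.01 -.05 0 0;-.4 -.01 -.05 0 0;-.4 -.01 -.05 0 0;-.4 -.02 -.04 0 0;-.4 -.02 -.04 0 0;-.4 -.02 -.04 0 0"
}}

```text
time: 34.35
ee_pos: [0.3498, -0.3259, 0.2353]
tool_rot: [[0.026, 1.0, 0.0], [1.0, -0.026, -0.0], [-0.0, 0.0, -1.0]]
contact_force: [1.9, -0.1, 0.1]
width: 0.701
grip_force: 0.0
```

Emit:
{"api": "play_rows", "payload": {
  "moves": "-.4 -.02 -.04 0 0;-.4 -.02 -.04 0 0;-.4 -.02 -.04 0 0;-.4 -.02 -.04 0 0;-.4 0 0 0 0;-.4 0 0 0 0;-.4 0 0 0 0"
}}

```text
time: 35.05
ee_pos: [0.2714, -0.4837, 0.2352]
tool_rot: [[0.025, 1.0, 0.0], [1.0, -0.025, 0.0], [0.0, 0.0, -1.0]]
contact_force: [-0.4, -0.7, -0.5]
width: 0.699
grip_force: 0.0
```

```bash
python3 - <<'E'
from h import *
print(bot.state()['ee_pos'])
out=[]
for n in('top','scene'):
    u=shot(n);im=u.astype(int);x,y=proj(n,[.4785,.116,.04])[0].astype(int)
    m=(np.ptp(im,axis=2)<45)&(im.mean(2)>105);bb=blob(m,(x-12,y-16,x+12,y+14));p=pts(bb);print(n,len(p),(cast(n,p,.063).mean(0)*1000).round(1))
    out.append(cv2.resize(u[130:250,90:400] if n=='top' else u[140:270,90:400],(760,290),interpolation=2))
cv2.imwrite('pics/fin.png',np.vstack(out))
E
```

```text
[ 0.27137487 -0.48368778  0.2352324 ]
top 54 [480.  115.2]
scene 82 [481.6 115.9]
```

View pics/fin.png

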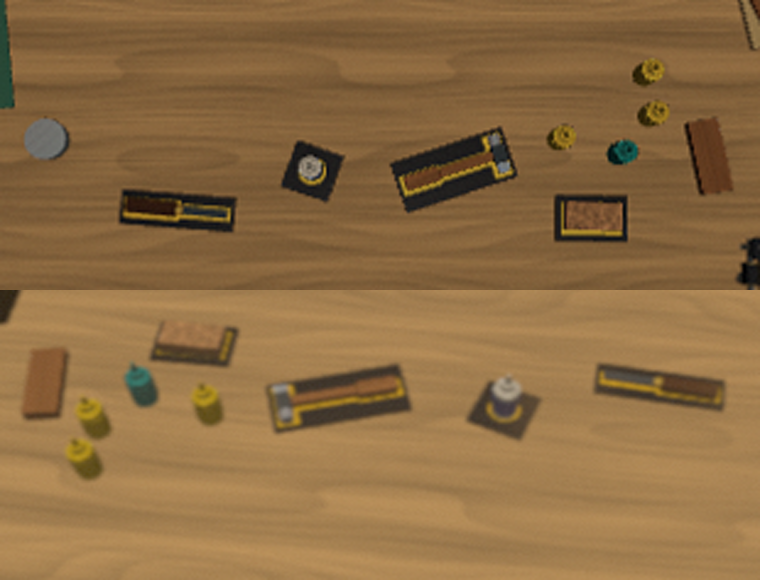

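```bash
python3 - <<'E'
from h import *
im=np.load('top_e.npy');o=[]
for c in([.4162,.3295,.01],[.48,-.112,.01]):
    x,y=proj('top',c)[0].astype(int);o.append(cv2.resize(im[y-17:y+17,x-29:x+29],(700,290) if 0 else (493,289),interpolation=cv2.INTER_NEAREST))
cv2.imwrite('pics/fz.png',np.vstack(o))
for n in('top','scene'):
    im=np.load(n+'_e.npy');h=cv2.cvtColor(im,cv2.COLOR_BGR2HSV).astype(int)
    # hammer: fit wooden handle (brown) centreline vs tile axis; head grey
    th=np.radians(-72);a=np.array([np.cos(th),np.sin(th)]);p=np.array([-a[1],a[0]])
    x,y=proj(n,[.48,-.112,.015])[0].astype(int);m=(h[...,0]<17)&(h[...,1]>90)&(h[...,2]>55)&(h[...,2]<150 if n=='top' else 1>0)
    b=np.zeros(m.shape,bool);yy,xx=np.mgrid[:384,:512];w=cast(n,np.c_[xx.ravel(),yy.ravel()],.015)-[.48,-.112]
    t=(w@a).reshape(m.shape);d=(w@p).reshape(m.shape);s=m&(t>-.085)&(t<.05)&(abs(d)<.022)
    f=np.polyfit(t[s],d[s],1);print(n,'hammer lateral(mm) mean',1e3*d[s].mean(),'slope deg',np.degrees(f[0]),s.sum(),'t range',t[s].min(),t[s].max(),'+lat dir',p.round(2))
E
```

```text
top hammer lateral(mm) mean 2.0800840947942403 slope deg -0.20905994312788934 149 t range -0.08110310035426324 0.04962425495248895 +lat dir [0.95 0.31]
scene hammer lateral(mm) mean -5.714306593301468 slope deg 0.1915484735400637 266 t range -0.08488772633314387 0.04966982145383598 +lat dir [0.95 0.31]
```

View pics/fz.png

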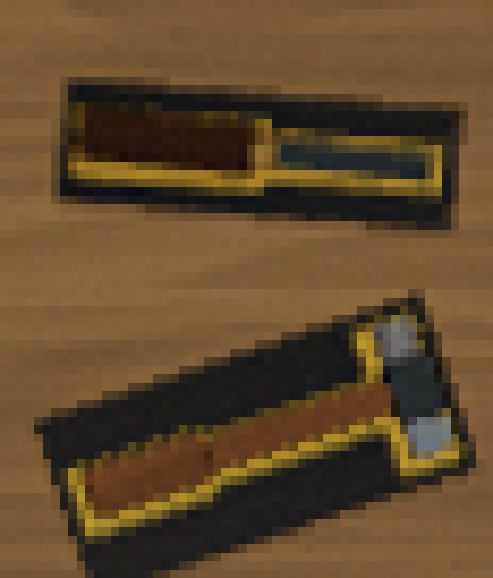

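```bash
python3 -c "
from station import bot
print(bot.close_job())"
```

```text
the job is handed in; nothing more can be done
None
```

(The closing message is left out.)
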